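# Park the rolling document carriage at the bookend

## Robot

A 6-joint arm with a two-finger parallel gripper is mounted at the origin on the work surface. World frame = base frame: x ahead of the robot, y to its left, z up, the work surface at z = 0. Lengths are in m, angles in rad, forces in N, time in s.
With the tool pointing down it reaches from about 0.3 to 1 m from the base axis. Payload 5.1 kg.
Tool frame: the origin (TCP) lies between the finger pads, 19 mm behind the fingertips; this is the grasp point; z points along the fingers, y is the line along which they close (so a half turn about z gives the same grasp; the last joint's range is limited). The gripper opens to 95 mm and grips with 3 to 60 N. Pads are 20 mm wide; open, the fingers measure 119 mm over their backs; the gripper's body (75 mm by 180 mm) begins 59 mm behind the grasp point.
Start: joints at [1.177, 0.124, 1.65, -0, 1.367, -0.083], TCP at [0.199, 0.619, 0.233] pointing down, gripper open.
Joint ranges: [-2.61, 2.61], [-1.02, 2.33], [0.03, 2.71], [-1.35, 4.49], [0.32, 2.68], [-2.91, 2.91]. Speed limits (rad/s): [2.57, 2.57, 3.14, 3.14, 3.14, 3.14].

## Interface

Orientations are given as a rotation vector (axis times angle).
In Python, from station import * gives the robot as it stands.
- The arm moves only by the tool servo_tool, never from a script. Its argument "deltas" is a list of rows, each a list of 7 numbers: the turn, a rotation vector about the tool's x, y, z in rad, then the shift along the tool's x, y, z in mm, then the finger opening in mm, from 0 to 95.1. A call has 1 to 12 rows; each row is the pose to reach, as a shift and turn from the pose commanded when the call began, along the tool's axes at that moment; what a row does not reach only later rows make up. A row lasts 1/8 s, in which the tool goes at most 62.5 mm and 10.7 degrees, less where a joint would pass 70% of its speed; a pose out of reach is approached as far as the arm can. A call with a gripper value outside its range is refused whole. The fingers move at their own pace and stop on an object; the grip force is fixed at half the most. Time passes only in rows, so rows that repeat a pose let the fingers close. It gives the time, the measured TCP pose, the force, the opening and the grip force at its end, in the units of the state.
- get_obs(): the state, without advancing time (a new reading comes with each control period).
- grab_frame(name): name is "scene" or "top" or "wrist"; returns a dict with "color" (384x512x3 uint8, red, green, blue), "z_map" (384x512 float32, m along the optical axis (not along the pixel's ray), 0 where there is no reading), "camera_matrix" (3x3 intrinsics, pixels), "R" (3x3) and "t" (3): a world point X has camera coordinates R X + t. Camera axes: x right, y down, z forward; pixel columns grow to the right and rows downward; lengths in m; the calibration is good to about 2 mm. The wrist camera is an equidistant fisheye: a pixel r from the principal point sees the ray r / f radians off the axis. A picture is of the moment at which its call begins.
- sign_off(): hands the job in; it is judged then, once.
Trained networks look in a picture, given as the dict that the camera call returned (one of the last four; its "shot" number tells which), for a name from the list of things; names that differ only in an ending like _2 or _b are one class to them, and where a whole thing is asked for, a point or a joint stands for the part that bears it (a point fixed in the world has none). Each returns a list of dicts, best first, with "p" (0 to 1); they miss things now and then, are a little off and sometimes report something else, mostly with a low value. They report only what shows in the picture. A call takes as long as a camera call. They do not tell look-alikes from the thing itself.
- spot_in(picture, target): "location" ([x, y, z] in m, in world coordinates, good to about 4 mm: the middle of the surface that is visible of it).
The state is a dict: "time": time; "qpos": joint angles; "joint_vel": joint speeds; "joint_torque": joint torques, N m; "tool_pos": TCP position; "orientation": TCP orientation; "wrist_force": force on the tool from outside, world axes, zero at the start; "ft_torque": the same for the moment, N m; "gripper_width": finger opening in m; "grip_force": force on a finger pad.
Only numpy, scipy, OpenCV 4.12 (cv2) and the standard library are available. Lean on these libraries where they do the work, as an engineer would, in place of code of your own. Each camera call takes 0.05 s, during which the arm holds its last target. There are 200 camera calls.

## Task

Push the free-rolling document carriage along its rail and brake it so that it stands still with its pointer in line with the upright plate of the aluminium bookend, without ever running into the stops at the rail's ends. Work from inside the carriage's open pocket and touch nothing of the carriage but the two sprung black pads there, gently (it has almost no friction: push on the front pad, brake on the rear one); once it has stood still at the bookend for a few seconds, take the hand out and leave it standing there, with the other things undisturbed.

Things in the scene. Friction and masses are not known exactly. Their poses are not given: they have to be found in the camera images.
- rail: Fixed rail, 260 x 980 mm: two steel rods (16 mm diameter, at x = -100 and +100 mm, axes 24 mm high) between two aluminium end blocks 50 mm high with rubber stops. Origin on the counter midway between the rods; y axis: the rail direction, +y is its front end; z up. It stands at another place and yaw (up to 0.14 rad) each time, fixed.
- carriage (a joint): Carriage position along the rail's +y in m (= rail-frame y of the frame's origin + 0.150). 0: touches the rear stop; 0.300: touches the front stop. Starts at rest at 0.03 to 0.07; the bookend is at 0.19 to 0.255. Nominal moving mass 2.5 kg (true: -25 to +35 %), viscous drag 0.3 N s/m, dry friction 0.004 N: it coasts on for many seconds.
- frame: Carriage frame with the clear document box on its front deck (from y = +205 mm, top 85 mm high) and the spoon rest with pens on its rear deck (to y = -204, top 57). Origin at counter level in the middle of its open, floorless pocket; axes as the rail's. Pocket: x -80 to +80 between side beams 50 mm high, y -140 to +140 between cross blocks 60 mm high and thick. Do not touch the frame.
- pad_front (a joint): Compression in m of the front sprung pad: black block 130 mm wide (x), from 17 to 51 mm high, flat face towards -y into the pocket. 0 at rest, grows as it is pushed to +y into its cross block, end of travel 0.035. Spring 30 N/m, no preload, damping only 0.3 N s/m, pad 50 g: what runs against it bounces back. Pushing it drives the carriage to +y.
- pad_rear (a joint): Compression in m of the rear sprung pad, the same block at the other end of the pocket, face looking to +y. Grows as it is pushed to -y, to 0.035. Same spring. Pushing on it drives the carriage to -y (brakes it).
- pad_front_face (a point): Middle of the front pad's face, 34 mm above the counter; at rest at y = +100 mm in the frame (it moves with the pad).
- pad_rear_face (a point): Middle of the rear pad's face, 34 mm above the counter; at rest at y = -100 mm in the frame. The faces are thus 200 mm apart at rest.
- pointer (a point): Tip of the small steel pointer on the carriage's +x side beam, at (150, 0, 40) mm in the frame.
- mark (a point): Near edge of the bookend's upright plate, 40 mm above the counter. The plate (100 mm long, 4 mm thick, 100 mm high) stands across the rail on its +x side; axes as the rail's. The pointer is in line with it when both have the same y in the rail frame. The bookend is fixed; its foot (80 mm) extends to +y.
- owl: White ceramic owl pen pot, 82 mm diameter, 95 mm high (ears 110), loose; origin under its centre. Not to be disturbed.
- sharpener: Yellow plastic sharpener cube, 36 mm, loose; origin under its centre. Not to be disturbed.
- mug: Blue ceramic mug, 76 mm diameter, 85 mm high, loose; origin under its centre. Not to be disturbed.
Things that resemble listed ones, but are neither listed nor needed, are in the scene too. Leave any pink or yellow look-alike of the part that bears mark alone.

How it is judged:
On the way:
1. the carriage stands still with its pointer within 10 mm of the bookend's plate for 2 s (y of pointer in the frame of mark between -0.01 and 0.01 m and velocity of joint carriage between -0.006 and 0.006 m/s), for 2 s.
At the end, for the whole second after the job is handed in: The pointer is within 10 mm (along the rail) of the bookend's plate, the carriage is at rest (under 6 mm/s), and the hand is out of the pocket (TCP above 100 mm), touching nothing (all of step 1 and height (world z) of the grasp point above 0.1 m).
It fails at once if the carriage runs into a stop at an end of the rail (value of joint carriage above 0.297 m or value of joint carriage below 0.003 m).
It fails at once if the robot touches the carriage elsewhere than on its pads (contact force between any of the fingers, the arm and frame above 0.5 N).
It fails at once if a pad is struck or pressed with more than 8 N (contact force between the fingers and pad_front above 8 N or contact force between the fingers and pad_rear above 8 N).
It fails at once if the owl, the sharpener or the mug is disturbed (distance of any of owl, sharpener, mug from where it was at the start of the episode above 0.02 m).
It also fails if it takes over 43 s, if anything falls off the work surface, if the arm or the gripper's body presses on something with over 40 N, if the wrist force passes 120 N, or if a joint passes its speed limit or range.

## Working session

There is one attempt and no reset: what is moved stays moved. The work goes in short steps, Python scripts to look and compute and a tool call to move; the robot and the scene stay as the last step left them, time stands still between calls to the robot, and variables do not carry over. Pictures are saved under pics/ and viewed, at most 10 in all, crops included, and the job is handed in when it is done.

Besides the shell and the picture viewer there is one more tool, called after "Call:" by a JSON object that holds its "name" and its "arguments", one argument or row to a line. servo_tool: Moves the arm, as the interface text tells. Its arguments: {"type":"object","properties":{"deltas":{"type":"array"}},"required":["deltas"]}

```bash
mkdir -p pics; ls
cat > h.py <<'E'
from station import *
import numpy as np, cv2
def save(f,n): cv2.imwrite('pics/'+n,cv2.cvtColor(f['color'],cv2.COLOR_RGB2BGR))
def pix(f,X):
    c=f['R']@np.array(X)+f['t']; K=f['camera_matrix']; p=K@c; return (p[:2]/p[2]).round()
E
python3 - <<'E'
from h import *
o=get_obs(); print(o['time'],o['tool_pos'],o['orientation'])
ims=[]
for c in ('scene','top'):
    f=grab_frame(c); ims.append(f['color'])
    for n in ['rail','frame','pad_front','pad_rear','pad_front_face','pad_rear_face','pointer','mark','owl','sharpener','mug']:
        try:
            for r in spot_in(f,n)[:4]: print(c,n,round(r['p'],2),np.round(r['location'],3),pix(f,r['location']))
        except Exception as e: print(c,n,e)
    save(f,c+'0.png')
E
```

```text
pics
0.0 [0.19858003 0.61830808 0.23220608] [-4.86113000e-01 -3.10328536e+00  3.06471776e-03]
scene rail 0.84 [0.513 0.025 0.05 ] [259. 173.]
scene frame 0.76 [0.526 0.015 0.052] [256. 177.]
scene pad_front 0.75 [0.48  0.072 0.05 ] [276. 161.]
scene pad_rear 0.67 [ 0.498 -0.164  0.05 ] [169. 180.]
scene pad_front_face 0.6 [0.483 0.072 0.052] [277. 161.]
scene pad_front_face 0.54 [0.524 0.013 0.054] [255. 176.]
scene pad_rear_face 0.64 [ 0.504 -0.166  0.049] [169. 182.]
scene pad_rear_face 0.54 [0.65  0.314 0.053] [412. 196.]
scene pointer 0.64 [0.521 0.013 0.056] [254. 174.]
scene mark 0.9 [0.698 0.112 0.003] [322. 244.]
scene mark 0.72 [ 0.812 -0.009  0.006] [276. 300.]
scene mark 0.67 [0.822 0.236 0.006] [409. 282.]
scene owl 0.56 [ 0.697 -0.163  0.07 ] [178. 241.]
scene sharpener 0.74 [ 0.681 -0.093  0.037] [216. 241.]
scene mug 0.7 [0.649 0.316 0.053] [413. 195.]
scene mug 0.42 [ 0.501 -0.163  0.05 ] [170. 180.]
top rail 0.74 [0.467 0.074 0.052] [229. 246.]
top rail 0.4 [0.468 0.08  0.053] [227. 246.]
top frame 0.95 [0.468 0.068 0.058] [232. 246.]
top pad_front 0.69 [0.465 0.078 0.054] [228. 247.]
top pad_rear 0.8 [ 0.483 -0.157  0.052] [322. 231.]
top pad_front_face 0.85 [0.47  0.069 0.047] [231. 245.]
top pad_rear_face 0.67 [ 0.481 -0.16   0.048] [323. 232.]
top pointer 0.79 [0.467 0.07  0.061] [231. 246.]
top mark 0.88 [ 0.797 -0.007  0.001] [249. 123.]
top mark 0.85 [0.816 0.266 0.003] [148. 125.]
top mark 0.69 [0.684 0.147 0.002] [195. 169.]
top owl 0.69 [0.464 0.068 0.06 ] [231. 247.]
top owl 0.68 [ 0.675 -0.165  0.059] [316. 155.]
top owl 0.63 [ 0.664 -0.087  0.034] [285. 164.]
top sharpener 0.59 [ 0.666 -0.088  0.035] [286. 164.]
top mug 0.65 [0.646 0.336 0.04 ] [120. 187.]
```

View pics/scene0.png

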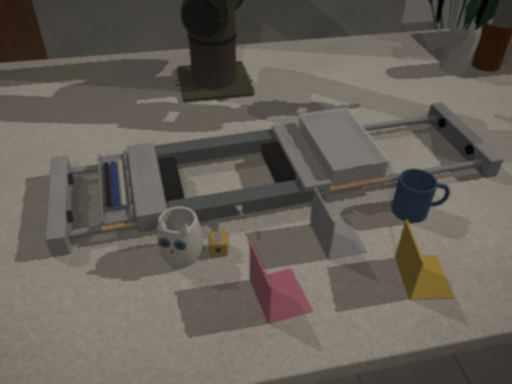

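View pics/top0.png

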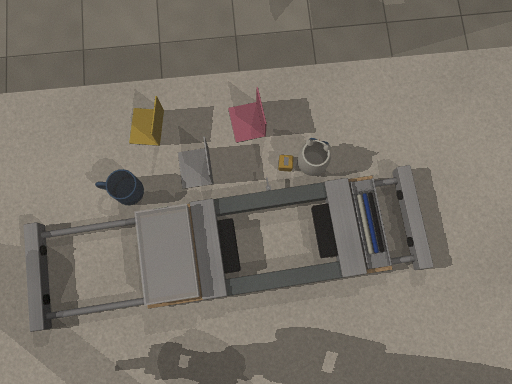

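The scene shows the aluminium bookend at scene px (320,225) / top px (209,160). Its look-alikes are pink at top (250,120) and yellow at top (147,122). The carriage pocket is at top (280,240), the pointer at scene (239,209) / top (265,183), and the document box is to world +y, which is the front. By its colour I choose the grey bookend.

```bash
cat >> h.py <<'E'
def ray(f,u,v,z):
    K=f['camera_matrix'];d=f['R'].T@np.linalg.solve(K,[u,v,1.]);c=-f['R'].T@f['t'];return c+d*(z-c[2])/d[2]
def cloud(f):
    K=f['camera_matrix'];Z=f['z_map'];v,u=np.mgrid[:Z.shape[0],:Z.shape[1]]
    P=np.stack([(u-K[0,2])/K[0,0]*Z,(v-K[1,2])/K[1,1]*Z,Z],-1); X=(P-f['t'])@f['R']; X[Z<=0]=np.nan; return X
E
python3 - <<'E'
from h import *
for c in ('scene','top'):
    f=grab_frame(c); np.savez(c+'0.npz',**{k:f[k] for k in ('color','z_map','camera_matrix','R','t')})
    print(c,f['camera_matrix'].round(1).tolist(),f['R'].round(3).tolist(),(-f['R'].T@f['t']).round(3))
    X=cloud(f)
    if c=='top':
        H=X[...,2]; ok=(H>.004)&(X[...,0]<.62)&(X[...,0]>.3)
        print(np.histogram(H[ok],np.arange(0,.1,.004)))
        m=((H>.053)&(H<.066)).astype(np.uint8)
        n,l,s,ce=cv2.connectedComponentsWithStats(m)
        for i in range(1,n):
            if s[i,4]>60:
                p=X[l==i][:,:2].astype(np.float32); print(s[i],p.mean(0),cv2.minAreaRect(p),np.median(H[l==i]))
        vis=np.clip(H*2500,0,255); vis[np.isnan(vis)]=0
        cr=np.hstack([cv2.resize(f['color'][110:290,110:360,::-1],None,fx=2.,fy=2.)])
        cv2.imwrite('pics/topcrop.png',cv2.resize(f['color'][120:240,190:350,::-1],None,fx=5,fy=5,interpolation=cv2.INTER_CUBIC))
    else: cv2.imwrite('pics/sccrop.png',cv2.resize(f['color'][180:270,220:370,::-1],None,fx=5,fy=5,interpolation=cv2.INTER_CUBIC))
print(get_obs()['time'])
E
```

```text
scene [[484.5, 0.0, 260.9], [0.0, 484.5, 193.5], [0.0, 0.0, 1.0]] [[0.215, 0.976, 0.017], [0.642, -0.129, -0.756], [-0.736, 0.173, -0.655]] [ 1.307 -0.157  0.698]
top [[495.3, 0.0, 253.6], [0.0, 495.3, 187.4], [0.0, 0.0, 1.0]] [[-0.098, -0.995, -0.003], [-0.973, 0.096, -0.21], [0.21, -0.018, -0.978]] [0.347 0.022 1.266]
(array([   0, 3490,  147,   90,  113,  189,  377,  886,  696,  512,  658,
       2028, 5248, 3076, 2440, 2581,  372,   13,    8,   48, 1219, 3219,
        707,   14]), array([0.   , 0.004, 0.008, 0.012, 0.016, 0.02 , 0.024, 0.028, 0.032,
       0.036, 0.04 , 0.044, 0.048, 0.052, 0.056, 0.06 , 0.064, 0.068,
       0.072, 0.076, 0.08 , 0.084, 0.088, 0.092, 0.096]))
[ 321  178   48   99 2539] [ 0.48582017 -0.2126515 ] ((0.4870568811893463, -0.20249730348587036), (0.23928745090961456, 0.09628546983003616), 3.241434097290039) 0.060348055038631714
[357 190  27  64 737] [ 0.49214762 -0.27590457] ((0.49553245306015015, -0.27726638317108154), (0.15600264072418213, 0.04221523553133011), 3.680156707763672) 0.05672185782030715
[375 192  12  51  77] [ 0.5005393  -0.30369362] ((0.5025689005851746, -0.303659051656723), (0.12587261199951172, 0.005756910890340805), 2.497523307800293) 0.05518177795485152
[ 190  199   42  101 2494] [0.46570426 0.12489024] ((0.46933990716934204, 0.11193118989467621), (0.23986738920211792, 0.08964496105909348), 3.4127540588378906) 0.060391146147319844
1.3
```

View pics/topcrop.png

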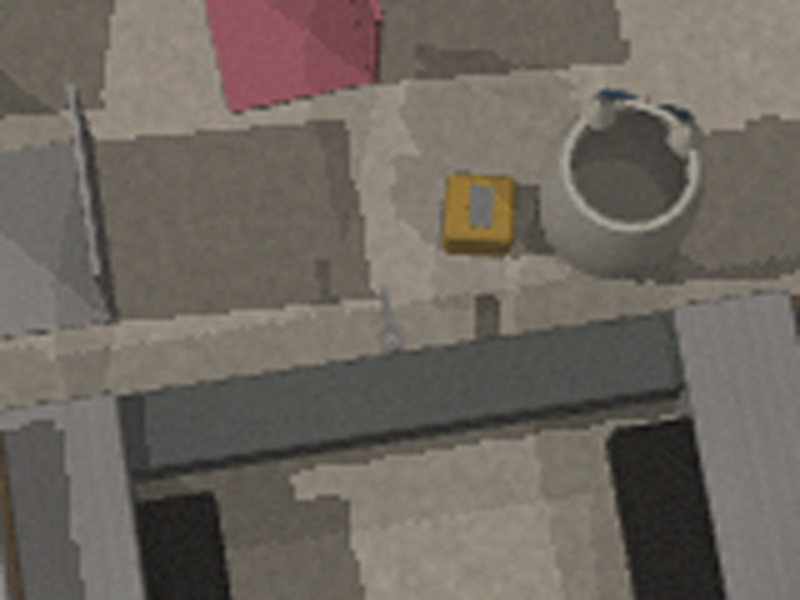

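View pics/sccrop.png

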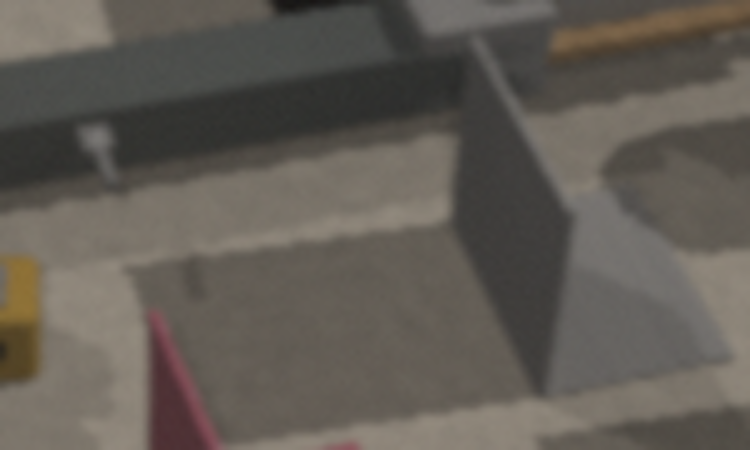

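The crops show the pointer tip at top px (267,178) / scene (243,216). The grey plate's near edge has its foot at top px (212.4,184) / scene (311,225) and its top at scene (315,187.6).

Run:
```python
from h import *
S=dict(np.load('scene0.npz'));T=dict(np.load('top0.npz'))
print('ptr',ray(S,243,216,.04),ray(T,267,178.2,.04))
print('foot',ray(S,311,225,0),ray(T,212.4,184,0)); print('top',ray(S,315,187.6,.1), 'mid',ray(S,312.7,210.5,.04))
X=cloud(T);H=X[...,2];x,y=X[...,0],X[...,1]
# side beams: z .044-.056 between blocks
for lo,hi in ((.54,.60),(.36,.40)):
    m=(abs(H-.05)<.005)&(x>lo)&(x<hi)&(y>-.13)&(y<.05)
    yy=np.arange(-.12,.04,.01); 
    xm=[(np.median(x[m&(abs(y-a)<.005)]),(m&(abs(y-a)<.005)).sum()) for a in yy]
    print(np.polyfit(yy,[q[0] for q in xm],1),[q[1] for q in xm])
# plates: points high near bookend
m=(x>.6)&(x<.8)&(y>.05)&(y<.2)&(H>.02); p=X[m]; print(m.sum(), np.polyfit(p[:,0],p[:,1],1), p.min(0),p.max(0))
# blocks in rail coords with yaw
for yaw in (.06,.07,.08):
    c,s=np.cos(yaw),np.sin(yaw); a=c*x+s*y; b=-s*x+c*y
    m=abs(H-.0602)<.003
    h,e=np.histogram(b[m&(a>.36)&(a<.56)],np.arange(-.35,.2,.004)); print(yaw,[(round(e[i],3),h[i]) for i in range(len(h)) if h[i]>5])
```

```text
ptr [ 0.62702296 -0.03181062  0.04      ] [ 0.63083105 -0.03625438  0.04      ]
foot [0.63956167 0.10736356 0.        ] [0.63866797 0.10571782 0.        ]
top [0.63891307 0.10676805 0.1       ] mid [0.63896213 0.1075728  0.04      ]
[-0.05088832  0.5750454 ] [np.int64(55), np.int64(56), np.int64(61), np.int64(57), np.int64(61), np.int64(59), np.int64(64), np.int64(62), np.int64(60), np.int64(62), np.int64(60), np.int64(63), np.int64(60), np.int64(61), np.int64(60), np.int64(60)]
[-0.02701198  0.3779315 ] [np.int64(59), np.int64(63), np.int64(67), np.int64(66), np.int64(65), np.int64(63), np.int64(65), np.int64(64), np.int64(63), np.int64(63), np.int64(59), np.int64(55), np.int64(58), np.int64(56), np.int64(56), np.int64(60)]
139 [0.05336168 0.07074964] [0.63835321 0.10372154 0.02190678] [0.73888746 0.11263497 0.10623212]
0.06 [(np.float64(-0.334), np.int64(19)), (np.float64(-0.326), np.int64(8)), (np.float64(-0.322), np.int64(54)), (np.float64(-0.318), np.int64(36)), (np.float64(-0.31), np.int64(39)), (np.float64(-0.306), np.int64(49)), (np.float64(-0.302), np.int64(20)), (np.float64
[... 4000 characters left out ...]
4(-0.226), np.int64(92)), (np.float64(-0.222), np.int64(36)), (np.float64(0.054), np.int64(6)), (np.float64(0.058), np.int64(78)), (np.float64(0.062), np.int64(112)), (np.float64(0.066), np.int64(115)), (np.float64(0.07), np.int64(103)), (np.float64(0.074), np.int64(110)), (np.float64(0.078), np.int64(100)), (np.float64(0.082), np.int64(109)), (np.float64(0.086), np.int64(103)), (np.float64(0.09), np.int64(110)), (np.float64(0.094), np.int64(112)), (np.float64(0.098), np.int64(106)), (np.float64(0.102), np.int64(104)), (np.float64(0.106), np.int64(120)), (np.float64(0.11), np.int64(110)), (np.float64(0.114), np.int64(97)), (np.float64(0.118), np.int64(24)), (np.float64(0.122), np.int64(18))]
```

```bash
cat >> h.py <<'E'
from scipy.spatial.transform import Rotation as Ro
YAW=.059; c_,s_=np.cos(YAW),np.sin(YAW)
def rc(p): return np.array([c_*p[0]+s_*p[1],-s_*p[0]+c_*p[1]])   # rail-aligned coords
def plan(a,b,z):
    o=get_obs();R=Ro.from_rotvec(o['orientation']); w=np.array([c_*a-s_*b,s_*a+c_*b,z])
    Rd=Ro.from_matrix(np.array([[-c_,-s_,0],[-s_,c_,0],[0,0,-1.]]).T)
    print('t',o['time'],'turn',(R.inv()*Rd).as_rotvec().round(4),'shift mm',(R.inv().apply(w-o['tool_pos'])*1e3).round(1),'ab',rc(o['tool_pos']).round(4),o['tool_pos'],o['wrist_force'].round(2))
E
python3 -c "
from h import *
plan(.476,-.0725,.2)"
```

```text
t 1.3 turn [-0.     -0.     -0.3698] shift mm [-470.  -545.5   33.5] ab [0.2349 0.606 ] [0.19879716 0.61883344 0.23344899] [0.32 0.28 0.51]
```

Call:
{"name": "servo_tool", "arguments": {
  "deltas": [
    [0,0,-0.03,-30,-34,2,95],
    [0,0,-0.06,-70,-82,5,95],
    [0,0,-0.1,-110,-129,8,95],
    [0,0,-0.14,-151,-176,11,95],
    [0,0,-0.18,-192,-223,14,95],
    [0,0,-0.22,-233,-270,17,95],
    [0,0,-0.26,-274,-317,20,95],
    [0,0,-0.3,-315,-365,23,95],
    [0,0,-0.34,-356,-413,26,95],
    [0,0,-0.37,-397,-461,29,95],
    [0,0,-0.37,-438,-508,32,95],
    [0,0,-0.37,-470,-545,34,95]
  ]
}}

```text
time: 2.8
tool_pos: [0.4802, -0.0462, 0.1997]
orientation: [-0.091, 3.139, -0.0]
wrist_force: [0.3, 0.1, 1.1]
gripper_width: 0.0951
grip_force: 0.0
```

```bash
python3 -c "
from h import *
plan(.476,-.0725,.045)
f=grab_frame('top');save(f,'top1.png')
np.savez('top1.npz',**{k:f[k] for k in ('color','z_map','camera_matrix','R','t')})
plan(.476,-.0725,.045)
"
```

```text
t 2.8 turn [-0.0002  0.001  -0.0013] shift mm [  0.8   2.  154.7] ab [ 0.4766 -0.0744] [ 0.48020012 -0.0461943   0.19973939] [0.29 0.14 1.12]
t 2.85 turn [-0.0042  0.0016 -0.0039] shift mm [  2.2   6.8 154.6] ab [ 0.4779 -0.0787] [ 0.48171763 -0.05039423  0.19958201] [-0.4  -2.82  0.63]
```

View pics/top1.png

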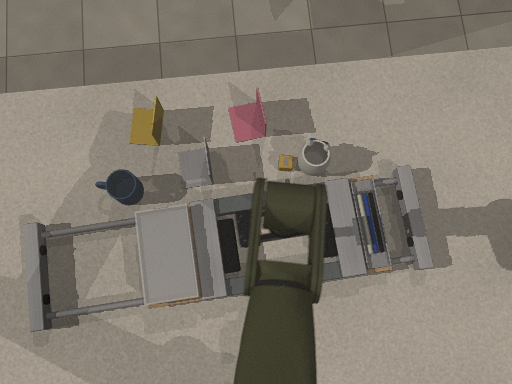

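The hand is at top px (290,230) over the pocket. The box deck (180,250) and the rear deck with the blue pen (370,222) are both in clear view for tracking.

```bash
cat >> h.py <<'E'
B=[(140,205,80,95,.085),(328,182,60,90,.06)]
def track(f):
    T=np.load('top0.npz');out=[]
    g0=cv2.GaussianBlur(cv2.cvtColor(T['color'],cv2.COLOR_RGB2GRAY),(3,3),0);g=cv2.GaussianBlur(cv2.cvtColor(f['color'],cv2.COLOR_RGB2GRAY),(3,3),0)
    for x,y,w,h,z in B:
        m=cv2.matchTemplate(g,g0[y:y+h,x:x+w],cv2.TM_CCOEFF_NORMED)
        m[:max(0,y-10)]=-1;m[y+40:]=-1;m[:,x+20:]=-1;m[:,:max(0,x-130)]=-1
        _,q,_,(u,v)=cv2.minMaxLoc(m)
        def sub(a,b,c): return 0 if min(a,c)<0 else .5*(a-c)/(a-2*b+c)
        du=sub(m[v,u-1],q,m[v,u+1]) if u>0 else 0; dv=sub(m[v-1,u],q,m[v+1,u])
        p0=rc(ray(f,x+w/2,y+h/2,z));p=rc(ray(f,u+du+w/2,v+dv+h/2,z)); out.append((p-p0)[[1,0]].tolist()+[q])
    return np.array(out)
def look():
    f=grab_frame('top'); o=get_obs(); r=track(f); s=r[:,0]*1e3
    with open('log','a') as L: L.write(f"{o['time']-.05:.3f} {s[0]:.2f} {s[1]:.2f}\n")
    print('t_img %.3f'%(o['time']-.05),'s mm',s.round(2),'side',(r[:,1]*1e3).round(1),'q',r[:,2].round(3),'hand b from origin0 mm',(rc(o['tool_pos'])*1e3-[476,-72.5]).round(1),'z',o['tool_pos'][2].round(4),'F',o['wrist_force'].round(2))
    return f
E
python3 -c "
from h import *
print(track(dict(np.load('top1.npz'))))"
```

```text
[[ 2.62786325e-05  5.69974130e-06  9.97639775e-01]
 [-2.49838296e-04  3.30957941e-04  9.42088842e-01]]
```

Call:
{"name": "servo_tool", "arguments": {
  "deltas": [
    [0,0,0,0,0,30,95],
    [0,0,0,0,0,80,95],
    [0,0,0,0,0,125,95],
    [0,0,0,0,0,150,95],
    [0,0,0,0,0,155,95],
    [0,0,0,0,0,155,95]
  ]
}}

```text
time: 3.6
tool_pos: [0.4802, -0.0438, 0.0452]
orientation: [-0.093, 3.139, -0.0]
wrist_force: [0.5, -0.6, 0.4]
gripper_width: 0.0953
grip_force: 0.0
```

```bash
python3 -c "
from h import *
look()
f=grab_frame('wrist');save(f,'wrist1.png')
"
```

```text
t_img 3.600 s mm [ 0.09 -0.49] side [0.  0.5] q [0.991 0.899] hand b from origin0 mm [1.3 0.3] z 0.0458 F [ 0.58 -0.56  0.46]
```

View pics/wrist1.png

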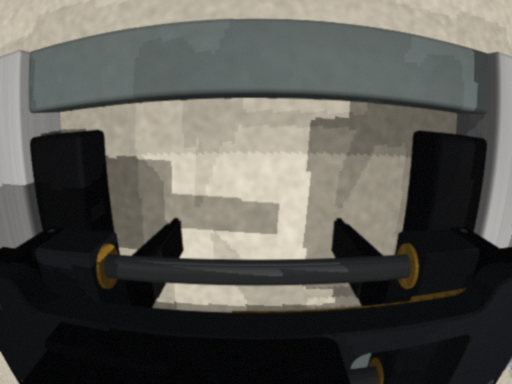

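Hand is centred in the pocket, with the pads at wrist px (68,190) and (447,190) and the fingers clear of both. Now I'll approach and push at 20 mm/s.

Call:
{"name": "servo_tool", "arguments": {
  "deltas": [
    [0,0,0,0,6,0,95],
    [0,0,0,0,16,0,95],
    [0,0,0,0,26,0,95],
    [0,0,0,0,31,0,95],
    [0,0,0,0,33.5,0,95],
    [0,0,0,0,36,0,95],
    [0,0,0,0,38.5,0,95],
    [0,0,0,0,41,0,95],
    [0,0,0,0,43.5,0,95],
    [0,0,0,0,46,0,95],
    [0,0,0,0,48.5,0,95],
    [0,0,0,0,51,0,95]
  ]
}}

```text
time: 5.2
tool_pos: [0.4766, 0.0073, 0.0445]
orientation: [-0.093, 3.14, -0.0]
wrist_force: [0.8, -0.2, -0.1]
gripper_width: 0.0948
grip_force: 0.1
```

```bash
python3 -c "
from h import *
look()
"
```

```text
t_img 5.200 s mm [1.65 0.99] side [ 0.3 -1.1] q [0.946 0.886] hand b from origin0 mm [ 0.2 51.9] z 0.0445 F [ 0.25 -0.7   0.11]
```

Call:
{"name": "servo_tool", "arguments": {
  "deltas": [
    [0,0,0,0,2.5,0,95],
    [0,0,0,0,5,0,95],
    [0,0,0,0,7.5,0,95],
    [0,0,0,0,10,0,95],
    [0,0,0,0,12.5,0,95],
    [0,0,0,0,15,0,95]
  ]
}}

```text
time: 6.0
tool_pos: [0.4757, 0.0223, 0.0444]
orientation: [0.093, -3.14, -0.0]
wrist_force: [-0.6, -0.0, -0.5]
gripper_width: 0.0951
grip_force: 0.0
```

```bash
python3 -c "
from h import *
look()
"
```

```text
t_img 6.000 s mm [22.77 22.67] side [0.7 0.1] q [0.957 0.891] hand b from origin0 mm [ 0.2 66.9] z 0.0444 F [ 0.1  -0.2  -0.34]
```

Call:
{"name": "servo_tool", "arguments": {
  "deltas": [
    [0,0,0,0,2.5,0,95],
    [0,0,0,0,5,0,95],
    [0,0,0,0,7,0,95],
    [0,0,0,0,8,0,95],
    [0,0,0,0,8,0,95],
    [0,0,0,0,8,0,95]
  ]
}}

```text
time: 6.8
tool_pos: [0.4752, 0.03, 0.0445]
orientation: [-0.093, 3.14, -0.0]
wrist_force: [0.4, -0.1, -0.0]
gripper_width: 0.0951
grip_force: 0.0
```

```bash
python3 -c "
from h import *
look()
"
```

```text
t_img 6.800 s mm [48.52 48.19] side [-0.2 -1.1] q [0.965 0.879] hand b from origin0 mm [ 0.2 74.5] z 0.0445 F [ 0.25 -0.33  0.11]
```

Call:
{"name": "servo_tool", "arguments": {
  "deltas": [
    [0,0,0,0,2,0,95],
    [0,0,0,0,4,0,95],
    [0,0,0,0,6,0,95],
    [0,0,0,0,8,0,95],
    [0,0,0,0,10,0,95],
    [0,0,0,0,10,0,95],
    [0,0,0,0,10,0,95],
    [0,0,0,0,10,0,95]
  ]
}}

```text
time: 7.85
tool_pos: [0.4747, 0.04, 0.0445]
orientation: [-0.093, 3.14, -0.0]
wrist_force: [-0.3, 0.8, 0.4]
gripper_width: 0.095
grip_force: 0.0
```

```bash
python3 -c "
from h import *
look()
"
```

```text
t_img 7.850 s mm [77.95 78.29] side [ 0.5 -0.8] q [0.965 0.88 ] hand b from origin0 mm [ 0.2 84.5] z 0.0445 F [ 0.84 -0.77  0.62]
```

Call:
{"name": "servo_tool", "arguments": {
  "deltas": [
    [0,0,0,0,1,0,95],
    [0,0,0,0,3,0,95],
    [0,0,0,0,5,0,95],
    [0,0,0,0,6,0,95],
    [0,0,0,0,6,0,95],
    [0,0,0,0,6,0,95],
    [0,0,0,0,6,0,95],
    [0,0,0,0,6,0,95],
    [0,0,0,0,6,0,95],
    [0,0,0,0,6,0,95],
    [0,0,0,0,6,0,95]
  ]
}}

```text
time: 9.28
tool_pos: [0.4743, 0.046, 0.0445]
orientation: [-0.093, 3.14, -0.0]
wrist_force: [0.8, -0.0, -0.2]
gripper_width: 0.0949
grip_force: 0.0
```

```bash
python3 -c "
from h import *
f=look();save(f,'top3.png')
cv2.imwrite('pics/c3.png',cv2.resize(f['color'][130:290,130:370,::-1],None,fx=3.3,fy=3.3,interpolation=cv2.INTER_CUBIC))
"
```

```text
t_img 9.275 s mm [110.15 110.94] side [0.1 1.4] q [0.941 0.88 ] hand b from origin0 mm [ 0.2 90.5] z 0.0444 F [-0.26  0.03 -0.23]
```

View pics/c3.png

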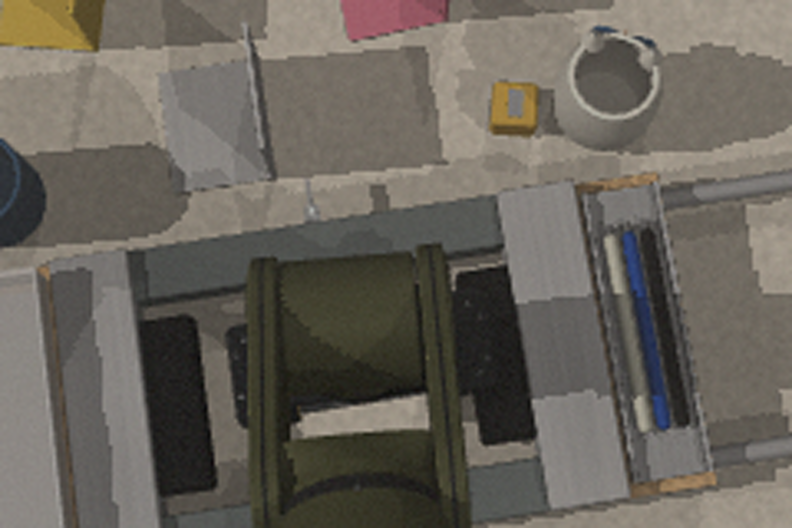

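Pointer is at top px (223.6,185.5) and the plate foot at (212.4,184.5), about 30 mm to go, which agrees with the tracker. Next is the braking ramp at half the carriage's speed.

Call:
{"name": "servo_tool", "arguments": {
  "deltas": [
    [0,0,0,0,0,0,95],
    [0,0,0,0,0,0,95],
    [0,0,0,0,0,0,95],
    [0,0,0,0,0,0,95],
    [0,0,0,0,0,0,95],
    [0,0,0,0,0,0,95],
    [0,0,0,0,0.9,0,95],
    [0,0,0,0,1.8,0,95]
  ]
}}

```text
time: 10.32
tool_pos: [0.4742, 0.0479, 0.0444]
orientation: [0.093, -3.14, 0.0]
wrist_force: [0.7, -0.9, -0.2]
gripper_width: 0.0951
grip_force: 0.0
```

```bash
python3 -c "
from h import *
look()
"
```

```text
t_img 10.325 s mm [129.28 130.7 ] side [0.1 1.5] q [0.922 0.876] hand b from origin0 mm [ 0.2 92.4] z 0.0445 F [-0.08 -0.44 -0.37]
```

Call:
{"name": "servo_tool", "arguments": {
  "deltas": [
    [0,0,0,0,0.9,0,95],
    [0,0,0,0,1.8,0,95],
    [0,0,0,0,2.7,0,95],
    [0,0,0,0,3.6,0,95],
    [0,0,0,0,4.5,0,95],
    [0,0,0,0,5.4,0,95],
    [0,0,0,0,6.3,0,95]
  ]
}}

```text
time: 11.25
tool_pos: [0.4738, 0.0542, 0.0445]
orientation: [-0.093, 3.14, -0.0]
wrist_force: [0.3, 0.6, -0.4]
gripper_width: 0.0948
grip_force: 0.0
```

```bash
python3 -c "
from h import *
look()
"
```

```text
t_img 11.250 s mm [141.14 142.75] side [ 0.2 -0.3] q [0.914 0.866] hand b from origin0 mm [ 0.2 98.7] z 0.0445 F [0.69 0.12 0.27]
```

Call:
{"name": "servo_tool", "arguments": {
  "deltas": [
    [0,0,0,0,0.9,0,95],
    [0,0,0,0,2,0,95],
    [0,0,0,0,6,0,95],
    [0,0,0,0,12,0,95],
    [0,0,0,0,18,0,95],
    [0,0,0,0,20,0,95]
  ]
}}

```text
time: 12.05
tool_pos: [0.4726, 0.0746, 0.0444]
orientation: [0.094, -3.14, 0.0]
wrist_force: [-0.3, 0.2, -0.3]
gripper_width: 0.0952
grip_force: 0.0
```

```bash
python3 -c "
from h import *
f=look()
S=grab_frame('scene'); look()
cv2.imwrite('pics/c4.png',np.vstack([cv2.resize(f['color'][150:230,160:290,::-1],(520,320),interpolation=cv2.INTER_CUBIC),cv2.resize(S['color'][170:240,260:390,::-1],(520,280),interpolation=cv2.INTER_CUBIC)]))
np.savez('s4.npz',**{k:S[k] for k in ('color','z_map','camera_matrix','R','t')})
"
```

```text
t_img 12.050 s mm [141.02 142.62] side [ 0.2 -0.3] q [0.916 0.868] hand b from origin0 mm [1.000e-01 1.191e+02] z 0.0444 F [ 0.45 -0.13  0.39]
t_img 12.150 s mm [140.98 142.59] side [ 0.2 -0.3] q [0.916 0.868] hand b from origin0 mm [1.000e-01 1.187e+02] z 0.0444 F [-0.32 -0.18  0.22]
```

View pics/c4.png

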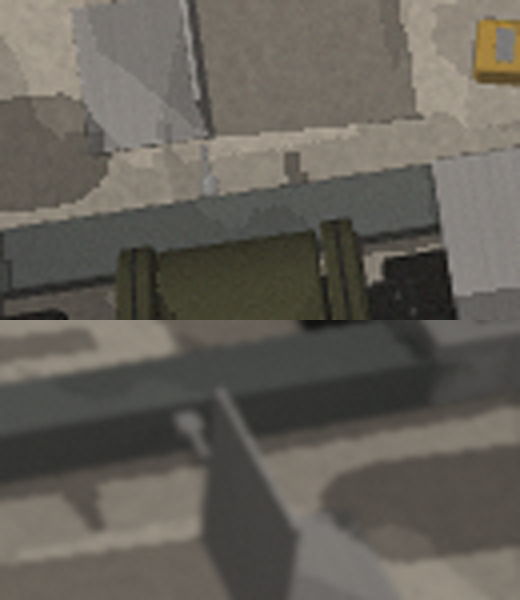

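```bash
python3 -c "
from h import *
S=dict(np.load('s4.npz'));T=dict(np.load('top0.npz'))
for n,p in dict(ptrS=ray(S,311.3,203.8,.04),markS=ray(S,312.7,210.5,.04),ptrT=ray(T,210.8,185.8,.04),footT=ray(T,211.8,184.2,0)).items(): print(n,p,rc(p))
look()
"
```

```text
ptrS [0.61923796 0.11065793 0.04      ] [0.62468552 0.07395154]
markS [0.63896213 0.1075728  0.04      ] [0.64419345 0.06970873]
ptrT [0.62520244 0.10748489 0.04      ] [0.63045252 0.07043232]
footT [0.63828809 0.10732471 0.        ] [0.64350595 0.06950081]
t_img 12.200 s mm [140.97 142.59] side [ 0.2 -0.3] q [0.915 0.869] hand b from origin0 mm [  0.2 118.7] z 0.0444 F [-0.28  0.35  0.24]
```

Call:
{"name": "servo_tool", "arguments": {
  "deltas": [
    [0,0,0,0,10,0,95],
    [0,0,0,0,20,0,95],
    [0,0,0,0,22,0,95],
    [0,0,0,0,22,0,95]
  ]
}}

```text
time: 12.75
tool_pos: [0.4713, 0.0964, 0.0444]
orientation: [0.094, -3.14, 0.0]
wrist_force: [1.3, -0.4, 0.1]
gripper_width: 0.0949
grip_force: 0.0
```

```bash
python3 -c "
from h import *
look()
"
```

```text
t_img 12.750 s mm [141.35 142.57] side [ 0.1 -0.3] q [0.926 0.87 ] hand b from origin0 mm [  0.2 140.7] z 0.0444 F [-0.21 -0.32  0.52]
```

Pointer is within about 1–4 mm of the plate and the carriage is at rest. I'll wait for the standstill, then lift.

Call:
{"name": "servo_tool", "arguments": {
  "deltas": [
    [0,0,0,0,0,0,95],
    [0,0,0,0,0,0,95],
    [0,0,0,0,0,0,95],
    [0,0,0,0,0,0,95],
    [0,0,0,0,0,0,95],
    [0,0,0,0,0,0,95],
    [0,0,0,0,0,0,95],
    [0,0,0,0,0,0,95],
    [0,0,0,0,0,0,95],
    [0,0,0,0,0,0,95],
    [0,0,0,0,0,0,95],
    [0,0,0,0,0,0,95]
  ]
}}

```text
time: 14.3
tool_pos: [0.4713, 0.0961, 0.0445]
orientation: [0.093, -3.14, -0.0]
wrist_force: [-1.1, -0.8, -0.2]
gripper_width: 0.0949
grip_force: 0.0
```

Call:
{"name": "servo_tool", "arguments": {
  "deltas": [
    [0,0,0,0,0,0,95],
    [0,0,0,0,0,0,95],
    [0,0,0,0,0,0,95],
    [0,0,0,0,0,0,95],
    [0,0,0,0,0,0,95],
    [0,0,0,0,0,0,95],
    [0,0,0,0,0,0,95],
    [0,0,0,0,0,0,95],
    [0,0,0,0,0,0,95],
    [0,0,0,0,0,0,95],
    [0,0,0,0,0,0,95],
    [0,0,0,0,0,0,95]
  ]
}}

```text
time: 15.8
tool_pos: [0.4713, 0.0961, 0.0445]
orientation: [-0.093, 3.14, -0.0]
wrist_force: [-0.4, -0.5, -0.7]
gripper_width: 0.095
grip_force: 0.0
```

```bash
python3 -c "
from h import *
look()
"
```

```text
t_img 15.800 s mm [141.34 142.56] side [ 0.1 -0.2] q [0.927 0.869] hand b from origin0 mm [  0.2 140.6] z 0.0445 F [-0.05  0.19  0.43]
```

Call:
{"name": "servo_tool", "arguments": {
  "deltas": [
    [0,0,0,0,0,-15,95],
    [0,0,0,0,0,-40,95],
    [0,0,0,0,0,-75,95],
    [0,0,0,0,0,-110,95],
    [0,0,0,0,0,-140,95],
    [0,0,0,0,0,-155,95],
    [0,0,0,0,0,-155,95],
    [0,0,0,0,0,-155,95]
  ]
}}

```text
time: 16.85
tool_pos: [0.4705, 0.096, 0.198]
orientation: [0.093, -3.138, 0.0]
wrist_force: [0.5, -0.0, -0.8]
gripper_width: 0.0947
grip_force: 0.0
```

```bash
python3 -c "
from h import *
look(); f=look(); save(f,'end.png')
"
```

```text
t_img 16.850 s mm [141.31 142.8 ] side [ 0.1 -0.6] q [0.926 0.905] hand b from origin0 mm [ -0.7 140.6] z 0.1978 F [-0.42 -0.36 -0.3 ]
t_img 16.900 s mm [141.31 142.82] side [ 0.2 -0.6] q [0.926 0.905] hand b from origin0 mm [ -0.7 140.6] z 0.1978 F [-0.89 -0.31 -0.15]
```

View pics/end.png

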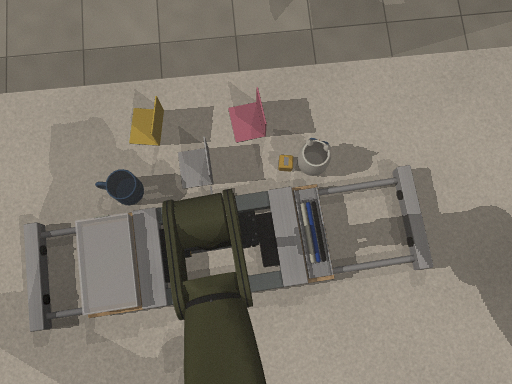

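The picture shows the carriage at rest with its pointer beside the grey plate at px (211,186). The hand is raised to about 0.2 m, and the owl (315,155), sharpener (286,163) and mug (122,187) are where they were.

```bash
python3 -c "
from h import *
print(sign_off())"
```

```text
the job is handed in; nothing more can be done
None
```

The carriage stands still with its pointer about 1–4 mm from the bookend's plate by camera (limit 10 mm), the hand is clear at about 0.2 m, and the job was handed in at about 17 s of the 43 s; no verdict came back.

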